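Untwist the lid of a turned box and balance it on the ball-topped drying stand

TASK

The lid of the turned wooden box sits loose but is caught by a hidden twist lock: turn it while feeling for the place where it comes free, without wrenching it, and lift it off. Then balance it, open side down and level, on top of the ball-topped drying stand (not the flat-topped one) and let go. Leave the tools and other pieces lying on the bench where they are.

Things in the scene. Friction and masses are not known exactly. Their poses are not given: they have to be found in the camera images.
- box: Turned wooden box, body 61 mm across, fixed on a 110 x 110 x 15 mm plywood board that is screwed to the bench. Origin: centre of the board's underside, z up. Mouth 86 mm above the origin.
- box_mouth (a point): Centre of the box mouth, 86 mm above the bench. Around it, under the lid, runs a collar 54 mm across and 10 mm deep, broken by two gaps facing each other. The lid's lugs pass these gaps at two angles half a turn apart, each good for about 12 degrees (0.2 rad) to either side. Nothing marks the angles and the axes of lid and box do not tell them: turn in steps and try a light lift.
- lid: Round, unmarked wooden lid, 60 g: an inverted cup 68 mm across, wall 29 mm high with bore 60 mm, flat top with a small button (16 mm across, 9 mm high). Origin: centre of the lower rim, z up through the top. It rests on the box mouth, rim 62 mm above the bench. Locked, it lifts only 2 mm and shifts sideways 3 mm; it turns freely both ways without a stop. Grip the 68 mm wall from above.
- lid_inside (a point): Centre of the lid's inside ceiling, 24 mm above the lid's origin along its z: the spot that must rest on the ball. Inside the wall, 6 to 12 mm above the rim, two hidden lugs facing each other reach in to 45 mm apart and catch under the box's collar.
- ball_stand: Wooden drying stand, fixed to the bench: round foot 84 mm across, thin post 16 mm across, and a ball 36 mm across on top. Origin: centre of its underside; ball centre 72 mm up.
- ball_top (a point): Highest point of the ball, 90 mm above the bench.
- flat_stand: Decoy, fixed to the bench: like the ball stand (same foot, 90 mm high) but with a flat disc 38 mm across on top. Origin: centre of its underside.
- mallet: Bystander: turned carver's mallet standing on its head, 84 mm across, 130 mm high. Origin: centre of its underside.
- gouge_a: Bystander: gouge lying flat, handle 26 mm thick and 125 mm long, blade 100 mm. Origin on the bench, where it lies, below the handle near the ferrule; x points to the blade.
- gouge_b: Bystander: gouge as above with a 120 mm blade and a dark handle.
- gouge_c: Bystander: gouge as above with a 90 mm blade and a pale handle.
- stone: Bystander: grey sharpening stone, 50 x 150 x 25 mm. Origin: centre of its underside.
- scroll: Bystander: curved carved offcut, about 120 mm long, 24 mm high. Origin at its underside, near its middle.
- wax_tin: Bystander: flat round closed tin, 90 mm across, 35 mm high. Origin: centre of its underside.
Things that resemble listed ones, but are neither listed nor needed, are in the scene too. What is shaped like the box but green is not meant.

How it is judged:
By the outcome, as a careful person would: the job done as asked, in the order asked, and still so for the second after the job is handed in, with the robot touching nothing.
It also fails if it takes over 72 s, if anything falls off the work surface, if the arm or the gripper's body presses on something with over 40 N, if the wrist force passes 120 N, or if a joint passes its speed limit or range.

ROBOT

A 6-joint arm with a two-finger parallel gripper is mounted at the origin on the work surface. World frame = base frame: x ahead of the robot, y to its left, z up, the work surface at z = 0. Lengths are in m, angles in degrees, forces in N, time in s.
With the tool pointing down it reaches from about 0.3 to 0.75 m from the base axis. Payload 8.5 kg.
Tool frame: the origin (TCP) lies midway between the tips of the shut fingers; the grasp point (between the pads) lies 19 mm behind it; z points along the fingers, y is the direction in which the jaws open and shut (so a half turn about z gives the same grasp; the last joint's range is limited). The gripper opens to 85 mm and grips with 20 to 120 N. Pads are 22 mm wide; open, the fingers measure 114 mm over their backs; the gripper's body (76 mm by 85 mm) begins 54 mm behind the grasp point. The pads swing forward as they close: fully open they stand 13 mm farther back than shut.
Start: joints at [52.981, 21.807, 74.336, -0, 83.858, -12.336], TCP at [0.23, 0.5, 0.231] pointing down, gripper open.
Joint ranges: [-178.18, 178.18], [-50.72, 133.34], [12.68, 142.11], [-81.47, 261.47], [9.98, 163.14], [-165.26, 165.26]. Speed limits (degrees/s): [136.94, 136.94, 180, 180, 180, 180].

INTERFACE

Orientations are given as a 3x3 rotation matrix whose columns are the frame's x, y, z axes.
In Python, from rig import env, eyes, close_job gives the robot as it stands.
- The arm moves only by the tool jog_arm, never from a script. Its argument "deltas" is one flat list of numbers, 7 for each row, row after row: the shift along the tool's x, y, z in units of 0.75 m (1.0 is 0.75 m), then the turn, a rotation vector about the tool's x, y, z in units of 180 degrees (1.0 is 180 degrees), then the gripper command: -1 is fully open, 1 is shut, values between are in proportion. In form: [dx, dy, dz, ax, ay, az, fingers, dx, dy, dz, ax, ay, az, fingers, ...]. A call has 1 to 12 rows; each row is the pose to reach, as a shift and turn from the pose commanded when the call began, along the tool's axes at that moment, turning the shorter way round; what a row does not reach only later rows make up. A row lasts 1/12 s, in which the tool goes at most 41.7 mm and 7.16 degrees, less where a joint would pass 70% of its speed; a pose out of reach is approached as far as the arm can. A call with a number of a shift or a turn outside -1 to 1 is refused whole. A call with a gripper value outside its range is refused whole. The fingers move at their own pace and stop on an object; "grip_force" is the grip in N (left out, the last holds). Time passes only in rows, so rows that repeat a pose let the fingers close. It gives the time, the measured TCP pose, the force and the opening at its end, in the units of the state.
- env.observe(): the state, without advancing time (a new reading comes with each control period).
- eyes.get_image(name): name is "scene" or "top" or "wrist"; returns the picture (400x640x3 uint8, red, green, blue); there is no depth.
- eyes.camera_params(name): a dict with "intrinsics" (3x3 intrinsics, pixels), "k1" (the pictures are not rectified: a ray, as slopes to the right and down, at radius r is drawn at 1 + k1 r^2 times it, then the intrinsics apply), "R" (3x3) and "t" (3): a world point X has camera coordinates R X + t; the wrist camera has in their place "mount" (4x4, takes a point from camera to tool coordinates, whose origin is the TCP and whose axes are the flange's). Camera axes: x right, y down, z forward; pixel columns grow to the right and rows downward; lengths in m; the calibration is good to about 2 mm. A picture is of the moment at which its call begins: read the wrist's pose just before it. camera_params takes no time and is no camera call.
- close_job(): hands the job in, once; it reports no verdict.
The state is a dict: "time_s": time; "q": joint angles; "qvel": joint speeds; "joint_efforts": joint torques, N m; "position": TCP position; "tool_rot": TCP orientation; "ft_force": force on the tool from outside, world axes, zero at the start; "wrist_torque": the same for the moment, N m; "grip_width": finger opening in m.
Only numpy, scipy, OpenCV 4.12 (cv2) and the standard library are available. Lean on these libraries where they do the work, as an engineer would, in place of code of your own. Each camera call takes 0.05 s, during which the arm holds its last target.

## Working session

There is one attempt and no reset: what is moved stays moved. The work goes in short steps, Python scripts to look and compute and a tool call to move; the robot and the scene stay as the last step left them, time stands still between calls to the robot, and variables do not carry over. Pictures are saved under pics/ and viewed, and the job is handed in when it is done.

Besides the shell and the picture viewer there is one more tool, called after "Request:" as name(argument=value, ...) on one line, values as JSON. jog_arm: Moves the arm, as the interface text tells. Its arguments: {"type":"object","properties":{"deltas":{"type":"array"},"grip_force":{"type":"number"}},"required":["deltas"]}

```bash
ls; mkdir -p pics
cat > h.py <<'E'
import numpy as np, cv2
from rig import env, eyes
def save(n,f):
    im=eyes.get_image(n); cv2.imwrite('pics/'+f,im[:,:,::-1]); return im
def ray(n,uv,st=None):
    p=eyes.camera_params(n);K=np.array(p['intrinsics']);k1=p['k1']
    d=np.linalg.inv(K)@[uv[0],uv[1],1.];d=d[:2];r=np.linalg.norm(d);s=r
    for _ in range(30): s=r/(1+k1*s*s)
    d=d*(s/r if r>0 else 1);d=np.array([d[0],d[1],1])
    if n=='wrist':
        M=np.array(p['mount']);R=np.array(st['tool_rot']);o=np.array(st['position'])+R@M[:3,3];d=R@M[:3,:3]@d
    else:
        R=np.array(p['R']);t=np.array(p['t']);o=-R.T@t;d=R.T@d
    return o,d
def onz(n,uv,z,st=None):
    o,d=ray(n,uv,st);return o+d*(z-o[2])/d[2]
def proj(n,X,st=None):
    p=eyes.camera_params(n);K=np.array(p['intrinsics']);k1=p['k1'];X=np.array(X,float)
    if n=='wrist':
        M=np.array(p['mount']);R=np.array(st['tool_rot']);X=R.T@(X-np.array(st['position']));c=M[:3,:3].T@(X-M[:3,3])
    else: c=np.array(p['R'])@X+np.array(p['t'])
    s=c[:2]/c[2];s=s*(1+k1*(s@s));return (K@[s[0],s[1],1])[:2]
E
python3 - <<'E'
from h import *
s=env.observe();print(s)
for n in ['scene','top','wrist']: save(n,n+'0.png')
p=eyes.camera_params('top');print(p);print(eyes.camera_params('scene'));print(eyes.camera_params('wrist'))
E
```

```text
pics
{'time_s': 0.0, 'q': array([ 5.29808230e+01,  2.18426865e+01,  7.43867600e+01,  1.32119128e-03,
        8.38575046e+01, -1.23366362e+01]), 'qvel': array([ 0.07205044,  0.02220422, -0.13396501, -0.01153246, -0.04042455,
       -0.06473349]), 'joint_efforts': array([ 9.02535830e-04, -4.48460662e+01, -2.31276834e+01, -1.11663062e-04,
        4.73117878e-03,  4.05986604e-07]), 'position': array([0.22949414, 0.49950287, 0.23068407]), 'tool_rot': array([[-9.08634269e-01,  4.17591782e-01, -9.32015029e-04],
       [ 4.17592678e-01,  9.08633546e-01, -1.19788570e-03],
       [ 3.46632896e-04, -1.47764265e-03, -9.99998848e-01]]), 'ft_force': array([-0.88221773, -0.22764456,  0.76761406]), 'wrist_torque': array([-0.01863159, -0.0111101 , -0.10132883]), 'grip_width': 0.08552951959970956}
{'intrinsics': array([[490.31388401,   0.        , 318.66026269],
       [  0.        , 490.31388401, 200.40563172],
       [  0.        ,   0.        ,   1.        ]]), 'k1': -0.05549560857010567, 'R': array([[ 0.01093663, -0.99991094, -0.00764843],
       [-0.99443456, -0.01007454, -0.10487334],
       [ 0
[... 340 characters left out ...]

       [ 0.36621511, -0.70256918, -0.61015002],
       [-0.29495381,  0.53424649, -0.79220133]]), 't': array([-0.39393437, -0.11911038,  1.57499857])}
{'intrinsics': array([[299.69683224,   0.        , 322.65163607],
       [  0.        , 299.69683224, 199.35660797],
       [  0.        ,   0.        ,   1.        ]]), 'k1': -0.03555692755416675, 'mount': array([[ 7.49585969e-05, -9.59456725e-01, -2.81855971e-01,
         7.13005457e-02],
       [ 9.99999535e-01, -1.98957171e-04,  9.43209958e-04,
        -1.09331472e-04],
       [-9.61046403e-04, -2.81855910e-01,  9.59456264e-01,
        -1.43264924e-01],
       [ 0.00000000e+00,  0.00000000e+00,  0.00000000e+00,
         1.00000000e+00]])}
```

View pics/top0.png

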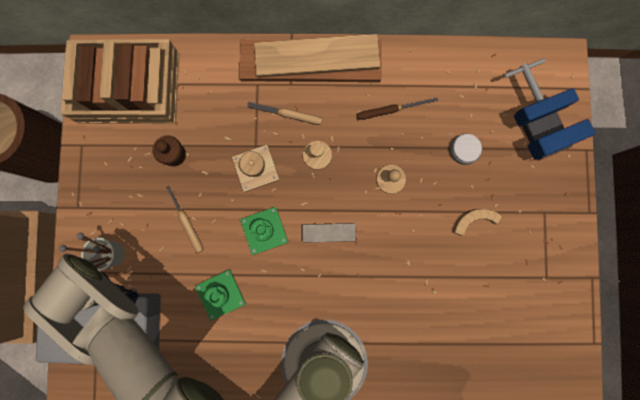

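View pics/scene0.png

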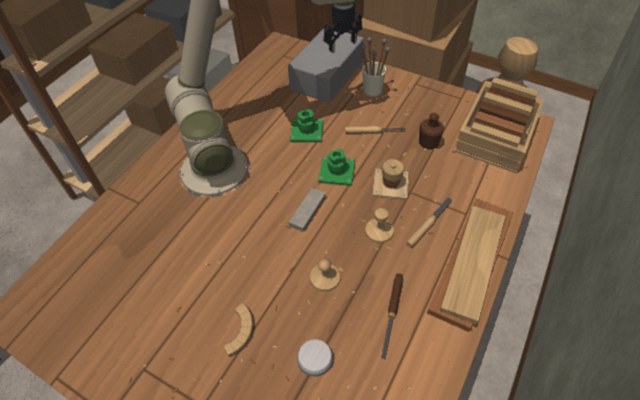

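View pics/wrist0.png

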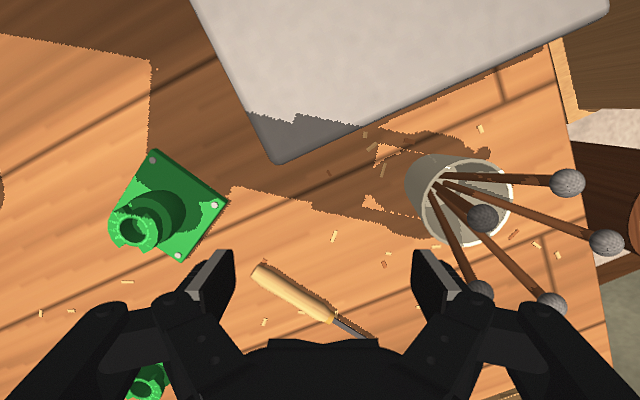

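Top view: the wooden box is at (252,165), with green look-alikes at (264,230) and (220,293). The two stands are at (317,153) and (391,178). I'll crop in on these.

Run:
```python
import cv2,numpy as np
t=cv2.imread('pics/top0.png');s=cv2.imread('pics/scene0.png')
a=cv2.resize(t[130:210,220:420],(800,320),interpolation=cv2.INTER_CUBIC)
b=cv2.resize(s[150:295,290:420],None,fx=2,fy=2,interpolation=cv2.INTER_CUBIC)
c=np.zeros((600,800,3),np.uint8);c[:320]=a
b=cv2.resize(s[150:295,270:450],(348,280),interpolation=cv2.INTER_CUBIC);c[320:,:348]=b
cv2.imwrite('pics/crop0.png',c)
from h import *
for n,uv,z in [('top',(252,163),.1),('top',(317,150),.09),('top',(393,175),.09),('scene',(393,167),.1),('scene',(380,215),.09),('scene',(324,263),.09)]: print(n,uv,onz(n,uv,z))
```

```text
top (252, 163) [0.55426295 0.201994   0.1       ]
top (317, 150) [0.59404402 0.02483226 0.09      ]
top (393, 175) [ 0.52643764 -0.18430256  0.09      ]
scene (393, 167) [0.55841794 0.19657506 0.1       ]
scene (380, 215) [0.59604758 0.01858767 0.09      ]
scene (324, 263) [ 0.52984863 -0.19419223  0.09      ]
```

View pics/crop0.png

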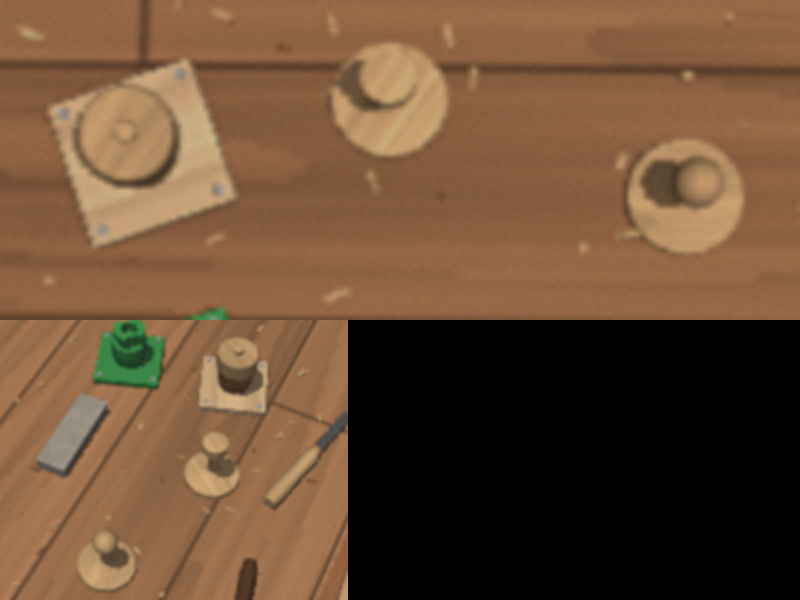

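```bash
cat >> h.py <<'E'
import json,os
from scipy.spatial.transform import Rotation as Ro
def yawR(psi):
    c,s=np.cos(np.radians(psi)),np.sin(np.radians(psi)); return np.array([[c,s,0],[s,-c,0],[0,0,-1.]])
def getc(): return json.load(open('cmd.json'))  # x,y,z,psi commanded (bookkeeping)
def setc(c): json.dump(c,open('cmd.json','w'))
def plan(x,y,z,psi):
    c=getc();d=yawR(c[3]).T@(np.array([x,y,z])-c[:3])/.75
    a=-(psi-c[3])/180
    print('delta',np.round(d,4),'az',round(a,4),'rows',np.ceil(max(np.linalg.norm(d)*750/41.7,abs(a)*180/7.16)))
def did(dx,dy,dz,az):
    c=getc();p=np.array(c[:3])+yawR(c[3])@(np.array([dx,dy,dz])*.75)
    setc(list(p)+[c[3]-az*180]);print('cmd',np.round(getc(),4)); 
    s=env.observe();print('meas',np.round(s['position'],4),'F',np.round(s['ft_force'],2),'T',np.round(s['wrist_torque'],3),'w',round(s['grip_width'],4),'t',round(s['time_s'],2),'q',np.round(s['q'],1))
E
python3 - <<'E'
from h import *
setc([.23,.5,.231,155.32])
print(eyes.camera_params('top')['k1'])
def chk(n,u,z):print(n,np.round(onz(n,u,z),4))
chk('top',(251.75,163.75),.091);chk('top',(251,162.7),.1)
chk('top',(395,175.2),.072);chk('top',(391.2,178.7),.005);chk('top',(317.5,155),.005)
plan(.555,.2,.2,190)
E
```

```text
-0.05549560857010567
top [0.5538 0.204  0.091 ]
top [0.5551 0.2048 0.1   ]
top [ 0.5288 -0.1925  0.072 ]
top [ 0.529  -0.1912  0.005 ]
top [0.597  0.0243 0.005 ]
delta [-0.5608 -0.1825  0.0413] az -0.1927 rows 11.0
```

Request:
jog_arm(deltas=[-0.566,-0.18,0.04,0,0,-0.193,-1,-0.566,-0.18,0.04,0,0,-0.193,-1,-0.566,-0.18,0.04,0,0,-0.193,-1,-0.566,-0.18,0.04,0,0,-0.193,-1,-0.566,-0.18,0.04,0,0,-0.193,-1,-0.566,-0.18,0.04,0,0,-0.193,-1,-0.566,-0.18,0.04,0,0,-0.193,-1,-0.566,-0.18,0.04,0,0,-0.193,-1,-0.566,-0.18,0.04,0,0,-0.193,-1,-0.566,-0.18,0.04,0,0,-0.193,-1,-0.566,-0.18,0.04,0,0,-0.193,-1,-0.566,-0.18,0.04,0,0,-0.193,-1])

```text
time_s: 1.15
position: [0.5624, 0.1954, 0.2]
tool_rot: [[-0.985, -0.17, -0.0], [-0.17, 0.985, -0.001], [0.001, -0.001, -1.0]]
ft_force: [-0.7, -1.2, -0.3]
grip_width: 0.0851
```

Request:
jog_arm(deltas=[0,0,0,0,0,0,-1,0,0,0,0,0,0,-1,0,0,0,0,0,0,-1])

```text
time_s: 1.4
position: [0.558, 0.2008, 0.2014]
tool_rot: [[-0.984, -0.176, -0.001], [-0.176, 0.984, 0.0], [0.0, 0.0, -1.0]]
ft_force: [-0.7, -0.9, -0.0]
grip_width: 0.0853
```

Run:
```python
from h import *
did(-0.566,-0.18,0.04,-0.193)
s=env.observe();print(np.degrees(np.arctan2(s['tool_rot'][1,0],s['tool_rot'][0,0])))
save('wrist','w1.png')
print(proj('wrist',[.555,.2045,.1],s))
```

```text
cmd [  0.5594   0.2001   0.201  190.06  ]
meas [0.558  0.2008 0.2014] F [-0.67 -0.92 -0.04] T [ 0.028 -0.002  0.06 ] w 0.0853 t 1.4 q [  8.4  27.4  70.1   0.   82.5 -91.8]
-169.87502602565337
[327.58625159 196.10000119]
```

View pics/w1.png

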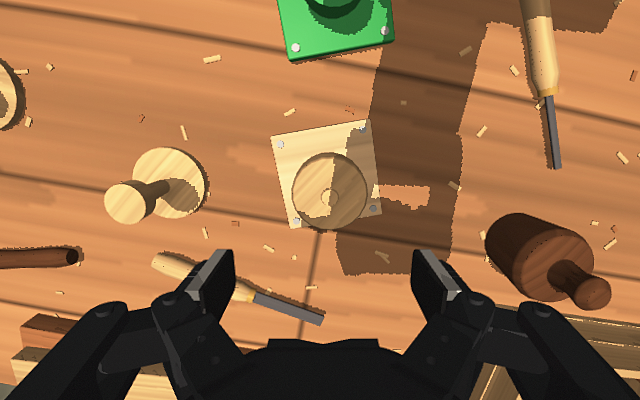

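Run:
```python
from h import *
im=cv2.imread('pics/w1.png');cv2.imwrite('pics/w1c.png',cv2.resize(im[130:250,260:400],(700,600),interpolation=cv2.INTER_CUBIC))
s=env.observe()
print(onz('wrist',(330,197.5),.1,s),onz('wrist',(329.5,191),.091,s))
for c in [(.5545,.2045),(.5555,.203)]:
  P=[proj('wrist',[c[0]+.034*np.cos(t),c[1]+.034*np.sin(t),.091],s) for t in np.linspace(0,6.28,60)]
  P=np.array(P);print(P.min(0),P.max(0))
```

```text
[0.55590787 0.20693459 0.1       ] [0.5526667  0.20610813 0.091     ]
[288.58082191 153.87934656] [366.05941511 228.75093964]
[286.72715489 154.72991509] [364.14370579 229.48785278]
```

View pics/w1c.png

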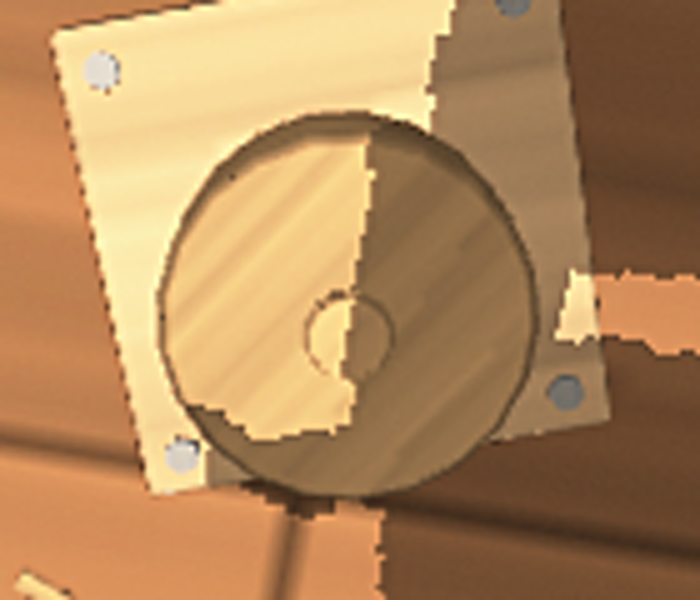

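Run:
```python
from h import *
plan(.555,.206,.05,190.06)
plan(.555,.206,.12,190.06)
```

```text
delta [0.0043 0.0088 0.2013] az -0.0 rows 4.0
delta [0.0043 0.0088 0.108 ] az -0.0 rows 2.0
```

Request:
jog_arm(deltas=[0.0043,0.0088,0.05,0,0,0,-1,0.0043,0.0088,0.09,0,0,0,-1,0.0043,0.0088,0.12,0,0,0,-1,0.0043,0.0088,0.15,0,0,0,-1,0.0043,0.0088,0.18,0,0,0,-1,0.0043,0.0088,0.201,0,0,0,-1,0.0043,0.0088,0.201,0,0,0,-1,0.0043,0.0088,0.201,0,0,0,-1,0.0043,0.0088,0.201,0,0,0,-1])

```text
time_s: 2.2
position: [0.5549, 0.2065, 0.052]
tool_rot: [[-0.984, -0.176, 0.002], [-0.176, 0.984, 0.0], [-0.002, -0.0, -1.0]]
ft_force: [0.1, -0.0, 0.6]
grip_width: 0.0856
```

Run:
```python
from h import *
did(0.0043,0.0088,0.201,0)
save('wrist','w2.png');save('scene','s2.png')
```

```text
cmd [5.5500e-01 2.0600e-01 5.0300e-02 1.9006e+02]
meas [0.5549 0.2065 0.052 ] F [ 0.05 -0.03  0.61] T [-0.042 -0.025  0.038] w 0.0856 t 2.2 q [  9.   36.2  81.5  -0.   62.2 -91.2]
```

View pics/w2.png

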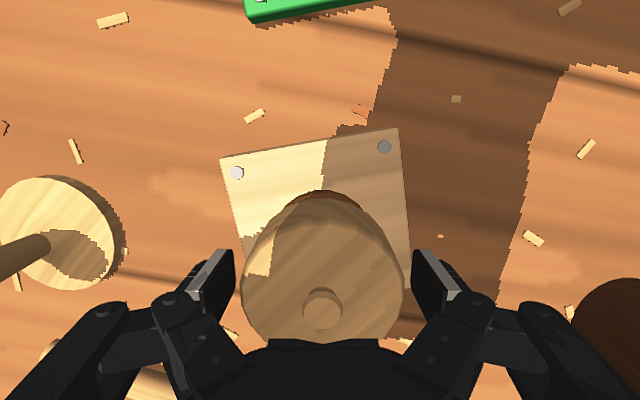

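The lid is centred between the pads: the disc spans columns 243–403 and the fingers are at 233 and 413. I'll grip it gently.

Request:
jog_arm(deltas=[0,0,0,0,0,0,1,0,0,0,0,0,0,1,0,0,0,0,0,0,1,0,0,0,0,0,0,1,0,0,0,0,0,0,1,0,0,0,0,0,0,1,0,0,0,0,0,0,1,0,0,0,0,0,0,1], grip_force=30)

```text
time_s: 2.97
position: [0.555, 0.2059, 0.0517]
tool_rot: [[-0.985, -0.175, 0.002], [-0.175, 0.985, 0.0], [-0.002, 0.0, -1.0]]
ft_force: [-1.6, 0.2, 6.0]
grip_width: 0.067
```

Run:
```python
from h import *
did(0,0,0,0)
save('wrist','w3.png')
```

```text
cmd [5.5500e-01 2.0600e-01 5.0300e-02 1.9006e+02]
meas [0.555  0.2059 0.0517] F [-1.63  0.19  6.02] T [0.13  0.227 0.057] w 0.067 t 2.97 q [  8.9  36.2  81.5   0.   62.2 -91.2]
```

View pics/w3.png

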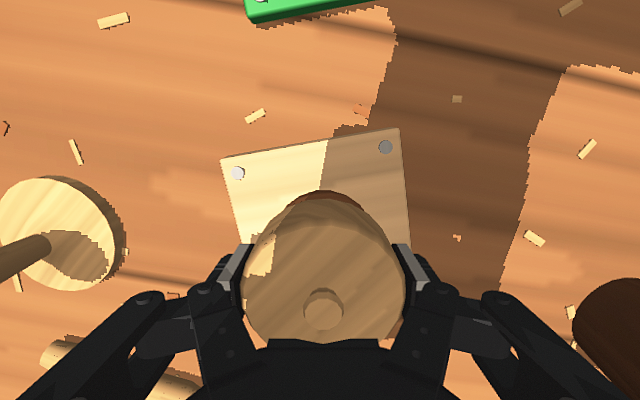

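Request:
jog_arm(deltas=[0,0,-0.002,0,0,0,1,0,0,-0.005,0,0,0,1,0,0,-0.005,0,0,0,1,0,0,-0.005,0,0,0,1])

```text
time_s: 3.35
position: [0.5544, 0.2057, 0.0538]
tool_rot: [[-0.985, -0.175, -0.001], [-0.175, 0.985, -0.0], [0.001, 0.0, -1.0]]
ft_force: [1.9, 0.7, -8.0]
grip_width: 0.0665
```

Run:
```python
from h import *
did(0,0,-.005,0)
```

```text
cmd [5.5500e-01 2.0600e-01 5.4000e-02 1.9006e+02]
meas [0.5544 0.2057 0.0538] F [ 1.86  0.73 -8.04] T [ 0.189 -0.259  0.014] w 0.0665 t 3.35 q [  8.9  36.   81.4   0.   62.6 -91.2]
```

Locked at this angle: about −8 N at 2 mm of rise. I'll ease down, turn 18° and try a light lift, then repeat.

Request:
jog_arm(deltas=[0,0,0.0025,0,0,0,1,0,0,0.0025,0,0,0.035,1,0,0,0.0025,0,0,0.07,1,0,0,0.0025,0,0,0.1,1,0,0,0.0025,0,0,0.1,1,0,0,0,0,0,0.1,1,0,0,0,0,0,0.1,1,0,0,0,0,0,0.1,1])

```text
time_s: 4.02
position: [0.5544, 0.2057, 0.0538]
tool_rot: [[-0.991, 0.136, -0.001], [0.136, 0.991, -0.0], [0.001, -0.0, -1.0]]
ft_force: [2.6, 0.2, -8.8]
grip_width: 0.0668
```

Run:
```python
from h import *
did(0,0,0,.1)
```

```text
cmd [5.5500e-01 2.0600e-01 5.4000e-02 1.7206e+02]
meas [0.5544 0.2057 0.0538] F [ 2.55  0.2  -8.82] T [ 0.225 -0.225  0.003] w 0.0668 t 4.02 q [  8.9  36.   81.4   0.   62.6 -73.3]
```

Request:
jog_arm(deltas=[0,0,0.0025,0,0,0,1,0,0,0.0025,0,0,0.035,1,0,0,0.0025,0,0,0.07,1,0,0,0.0025,0,0,0.1,1,0,0,0.0025,0,0,0.1,1,0,0,0,0,0,0.1,1,0,0,0,0,0,0.1,1,0,0,0,0,0,0.1,1])

```text
time_s: 4.68
position: [0.5546, 0.2057, 0.0538]
tool_rot: [[-0.9, 0.436, -0.001], [0.436, 0.9, -0.0], [0.001, -0.0, -1.0]]
ft_force: [1.8, -0.7, -10.4]
grip_width: 0.0667
```

Run:
```python
from h import *
did(0,0,0,.1)
save('wrist','w4.png')
```

```text
cmd [5.5500e-01 2.0600e-01 5.4000e-02 1.5406e+02]
meas [0.5546 0.2057 0.0538] F [  1.78  -0.7  -10.44] T [ 0.253 -0.461  0.059] w 0.0667 t 4.68 q [  8.9  36.   81.4   0.   62.6 -55.3]
```

View pics/w4.png

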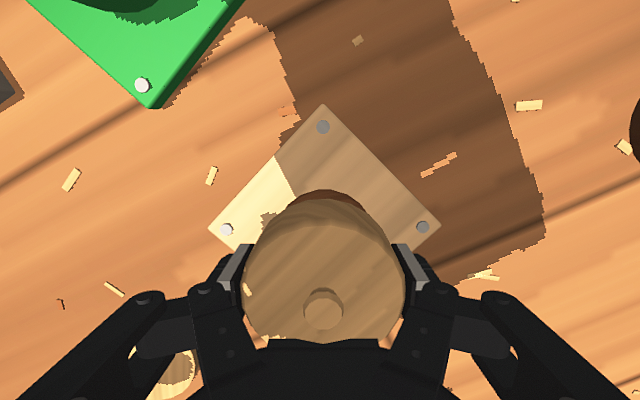

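The lid's grain keeps its direction relative to the gripper, so it is turning with the fingers. I'll go on with a slightly lighter lift.

Request:
jog_arm(deltas=[0,0,0.0025,0,0,0,1,0,0,0.0025,0,0,0.035,1,0,0,0.0025,0,0,0.07,1,0,0,0.0025,0,0,0.1,1,0,0,0.0025,0,0,0.1,1,0,0,0.0005,0,0,0.1,1,0,0,0.0005,0,0,0.1,1,0,0,0.0005,0,0,0.1,1])

```text
time_s: 5.4
position: [0.5546, 0.2057, 0.0537]
tool_rot: [[-0.721, 0.692, -0.0], [0.692, 0.721, -0.0], [0.0, -0.0, -1.0]]
ft_force: [1.8, -0.3, -7.4]
grip_width: 0.0667
```

Run:
```python
from h import *
did(0,0,0.0005,.1)
```

```text
cmd [5.5500e-01 2.0600e-01 5.3600e-02 1.3606e+02]
meas [0.5546 0.2057 0.0537] F [ 1.84 -0.32 -7.35] T [ 0.117 -0.329 -0.043] w 0.0667 t 5.4 q [  8.9  36.   81.4  -0.   62.6 -37.3]
```

Request:
jog_arm(deltas=[0,0,0.002,0,0,0,1,0,0,0.002,0,0,0.035,1,0,0,0.002,0,0,0.07,1,0,0,0.002,0,0,0.1,1,0,0,0.002,0,0,0.1,1,0,0,0,0,0,0.1,1,0,0,0,0,0,0.1,1,0,0,0,0,0,0.1,1])

```text
time_s: 6.07
position: [0.5546, 0.2057, 0.0537]
tool_rot: [[-0.472, 0.881, -0.0], [0.881, 0.472, -0.0], [0.0, -0.0, -1.0]]
ft_force: [1.1, 0.6, -6.3]
grip_width: 0.0667
```

Run:
```python
from h import *
did(0,0,0,.1)
```

```text
cmd [5.5500e-01 2.0600e-01 5.3600e-02 1.1806e+02]
meas [0.5546 0.2057 0.0537] F [ 1.14  0.6  -6.27] T [ 0.048 -0.276  0.014] w 0.0667 t 6.07 q [  8.9  36.   81.4  -0.   62.6 -19.3]
```

Request:
jog_arm(deltas=[0,0,0.002,0,0,0,1,0,0,0.002,0,0,0.035,1,0,0,0.002,0,0,0.07,1,0,0,0.002,0,0,0.1,1,0,0,0.002,0,0,0.1,1,0,0,0,0,0,0.1,1,0,0,0,0,0,0.1,1,0,0,0,0,0,0.1,1])

```text
time_s: 6.73
position: [0.5546, 0.2057, 0.0537]
tool_rot: [[-0.177, 0.984, -0.0], [0.984, 0.177, -0.0], [-0.0, -0.0, -1.0]]
ft_force: [1.0, -0.1, -6.0]
grip_width: 0.0671
```

Run:
```python
from h import *
did(0,0,0,.1)
```

```text
cmd [5.5500e-01 2.0600e-01 5.3600e-02 1.0006e+02]
meas [0.5546 0.2057 0.0537] F [ 0.95 -0.15 -5.99] T [ 0.043 -0.237  0.067] w 0.0671 t 6.73 q [ 8.9 36.  81.4 -0.  62.6 -1.3]
```

Request:
jog_arm(deltas=[0,0,0.002,0,0,0,1,0,0,0.002,0,0,0.035,1,0,0,0.002,0,0,0.07,1,0,0,0.002,0,0,0.1,1,0,0,0.002,0,0,0.1,1,0,0,0,0,0,0.1,1,0,0,0,0,0,0.1,1,0,0,0,0,0,0.1,1])

```text
time_s: 7.4
position: [0.5546, 0.2057, 0.0537]
tool_rot: [[0.136, 0.991, -0.0], [0.991, -0.136, -0.0], [-0.0, -0.0, -1.0]]
ft_force: [0.8, -0.4, -6.1]
grip_width: 0.0671
```

Run:
```python
from h import *
did(0,0,0,.1)
```

```text
cmd [5.550e-01 2.060e-01 5.360e-02 8.206e+01]
meas [0.5546 0.2057 0.0537] F [ 0.77 -0.4  -6.12] T [ 0.018 -0.213 -0.01 ] w 0.0671 t 7.4 q [ 8.9 36.1 81.4 -0.  62.6 16.7]
```

Request:
jog_arm(deltas=[0,0,0.002,0,0,0,1,0,0,0.002,0,0,0.035,1,0,0,0.002,0,0,0.07,1,0,0,0.002,0,0,0.1,1,0,0,0.002,0,0,0.1,1,0,0,0,0,0,0.1,1,0,0,0,0,0,0.1,1,0,0,0,0,0,0.1,1])

```text
time_s: 8.07
position: [0.5547, 0.2057, 0.054]
tool_rot: [[0.436, 0.9, 0.0], [0.9, -0.436, -0.0], [0.0, 0.0, -1.0]]
ft_force: [-0.1, 0.4, -2.3]
grip_width: 0.0669
```

Run:
```python
from h import *
did(0,0,0,.1)
```

```text
cmd [5.550e-01 2.060e-01 5.360e-02 6.406e+01]
meas [0.5547 0.2057 0.054 ] F [-0.14  0.36 -2.31] T [-0.073 -0.021 -0.005] w 0.0669 t 8.07 q [ 8.9 36.  81.4 -0.  62.6 34.7]
```

The force dropped to −2.3 N, so I'll probe a little higher.

Request:
jog_arm(deltas=[0,0,-0.002,0,0,0,1,0,0,-0.002,0,0,0,1,0,0,-0.002,0,0,0,1])

```text
time_s: 8.32
position: [0.5548, 0.206, 0.0558]
tool_rot: [[0.437, 0.899, 0.0], [0.899, -0.437, 0.001], [0.001, 0.0, -1.0]]
ft_force: [-0.7, 1.6, 0.9]
grip_width: 0.0668
```

Run:
```python
from h import *
did(0,0,-.002,0)
```

```text
cmd [5.550e-01 2.060e-01 5.510e-02 6.406e+01]
meas [0.5548 0.206  0.0558] F [-0.66  1.55  0.92] T [0.349 0.106 0.003] w 0.0668 t 8.32 q [ 8.9 35.9 81.3  0.  62.8 34.8]
```

Free. Lifting gently.

Request:
jog_arm(deltas=[0,0,-0.003,0,0,0,1,0,0,-0.006,0,0,0,1,0,0,-0.008,0,0,0,1,0,0,-0.008,0,0,0,1])

```text
time_s: 8.65
position: [0.5547, 0.2061, 0.0619]
tool_rot: [[0.437, 0.899, 0.0], [0.899, -0.437, 0.001], [0.001, 0.0, -1.0]]
ft_force: [-0.7, 5.3, 1.1]
grip_width: 0.0669
```

Run:
```python
from h import *
did(0,0,-.008,0)
```

```text
cmd [5.550e-01 2.060e-01 6.110e-02 6.406e+01]
meas [0.5547 0.2061 0.0619] F [-0.65  5.28  1.09] T [ 0.721  0.155 -0.104] w 0.0669 t 8.65 q [ 8.9 35.4 81.   0.  63.6 34.8]
```

Request:
jog_arm(deltas=[0.0012,-0.0006,0,0,0,0,1,0.0012,-0.0006,-0.005,0,0,0,1,0.0012,-0.0006,-0.01,0,0,0,1,0.0012,-0.0006,-0.01,0,0,0,1])

```text
time_s: 8.98
position: [0.5552, 0.2065, 0.0699]
tool_rot: [[0.437, 0.899, 0.002], [0.899, -0.437, -0.0], [0.0, 0.002, -1.0]]
ft_force: [0.4, 0.3, -1.2]
grip_width: 0.0667
```

Run:
```python
from h import *
did(0.0012,-.0006,-.01,0)
```

```text
cmd [ 0.555   0.207   0.0686 64.06  ]
meas [0.5552 0.2065 0.0699] F [ 0.43  0.35 -1.15] T [ 0.042 -0.069  0.002] w 0.0667 t 8.98 q [ 9.  34.9 80.4 -0.  64.6 34.9]
```

Request:
jog_arm(deltas=[0,0,-0.04,0,0,0,1,0,0,-0.08,0,0,0,1,0,0,-0.12,0,0,0,1,0,0,-0.12,0,0,0,1,0,0,-0.12,0,0,0,1,0,0,-0.12,0,0,0,1])

```text
time_s: 9.48
position: [0.5543, 0.2065, 0.1583]
tool_rot: [[0.438, 0.899, -0.001], [0.899, -0.438, -0.0], [-0.001, -0.001, -1.0]]
ft_force: [0.0, -0.4, -1.0]
grip_width: 0.0669
```

Run:
```python
from h import *
did(0,0,-.12,0)
s=env.observe();save('wrist','w5.png')
```

```text
cmd [ 0.555   0.207   0.1586 64.06  ]
meas [0.5543 0.2065 0.1583] F [ 0.   -0.44 -0.96] T [-0.048  0.028 -0.048] w 0.0669 t 9.48 q [ 9.  29.3 74.2 -0.  76.5 34.9]
```

View pics/w5.png

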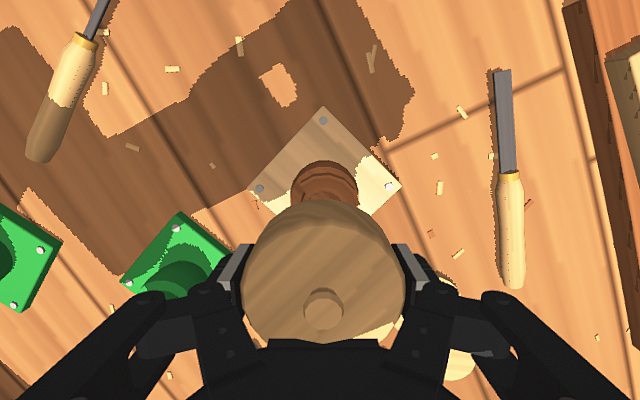

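Run:
```python
import cv2
im=cv2.imread('pics/w5.png');cv2.imwrite('pics/w5c.png',cv2.resize(im[190:350,230:420],(760,640)[::1],interpolation=cv2.INTER_CUBIC)[:600])
```

```text
(no output)
```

View pics/w5c.png

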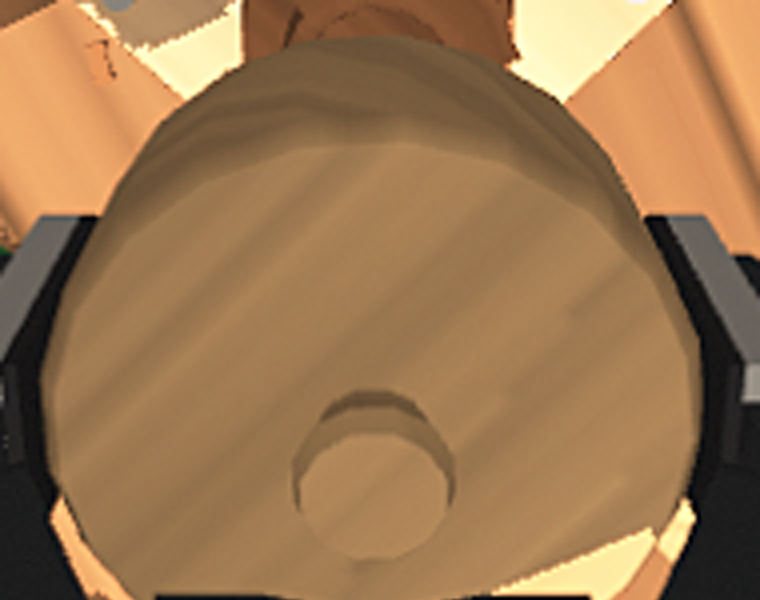

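Run:
```python
from h import *
S={'tool_rot':np.eye(3),'position':np.zeros(3)}
print('button',onz('wrist',(323.5,314),-.0483,S))
for uv in [(323,225.2),(241.2,288),(404.5,288)]: print(onz('wrist',uv,-.0393,S))
plan(.529,-.192,.17,64.06)
# hover so ball is at tool x=+.08
t=np.array([.529,-.192])-.08*np.array([np.cos(np.radians(64.06)),np.sin(np.radians(64.06))])
print(t);plan(t[0],t[1],.17,64.06)
for f in (0,0.18): pass
s={'tool_rot':yawR(64.06),'position':np.array([t[0],t[1],.17])}
print(proj('wrist',[.529,-.192,.09],s))
```

```text
button [-0.00095971  0.00062588 -0.0483    ]
[ 0.03108714  0.00043761 -0.0393    ]
[ 0.00430171 -0.03211957 -0.0393    ]
[ 0.0042953   0.03290436 -0.0393    ]
delta [-0.4936  0.2015 -0.0152] az -0.0 rows 10.0
[ 0.49400562 -0.26394021]
delta [-0.6003  0.2015 -0.0152] az -0.0 rows 12.0
[322.18125651  99.55399129]
```

Request:
jog_arm(deltas=[-0.6,0.2,-0.015,0,0,0,1,-0.6,0.2,-0.015,0,0,0,1,-0.6,0.2,-0.015,0,0,0,1,-0.6,0.2,-0.015,0,0,0,1,-0.6,0.2,-0.015,0,0,0,1,-0.6,0.2,-0.015,0,0,0,1,-0.6,0.2,-0.015,0,0,0,1,-0.6,0.2,-0.015,0,0,0,1,-0.6,0.2,-0.015,0,0,0,1,-0.6,0.2,-0.015,0,0,0,1,-0.6,0.2,-0.015,0,0,0,1,-0.6,0.2,-0.015,0,0,0,1])

```text
time_s: 10.53
position: [0.4913, -0.2682, 0.1688]
tool_rot: [[0.441, 0.898, -0.002], [0.898, -0.441, -0.0], [-0.001, -0.002, -1.0]]
ft_force: [-0.7, -0.4, -0.2]
grip_width: 0.067
```

Request:
jog_arm(deltas=[0,0,0,0,0,0,1,0,0,0,0,0,0,1,0,0,0,0,0,0,1,0,0,0,0,0,0,1])

```text
time_s: 10.87
position: [0.4928, -0.2621, 0.1698]
tool_rot: [[0.436, 0.9, -0.001], [0.9, -0.436, 0.001], [0.0, -0.001, -1.0]]
ft_force: [0.1, -0.2, -0.6]
grip_width: 0.067
```

Run:
```python
from h import *
did(-.6,.2,-.015,0)
s=env.observe();im=save('wrist','w6.png')[:,:,::-1]
cv2.imwrite('pics/w6c.png',cv2.resize(im[40:200,220:430],(788,600),interpolation=cv2.INTER_CUBIC))
print(np.round(s['tool_rot'],4))
```

```text
cmd [ 0.4931 -0.2633  0.1699 64.06  ]
meas [ 0.4928 -0.2621  0.1698] F [ 0.11 -0.17 -0.63] T [ 0.083  0.005 -0.032] w 0.067 t 10.87 q [-40.2  25.6  78.9   0.   75.6 -14.3]
[[ 4.360e-01  8.999e-01 -8.000e-04]
 [ 8.999e-01 -4.360e-01  8.000e-04]
 [ 4.000e-04 -1.100e-03 -1.000e+00]]
```

View pics/w6.png

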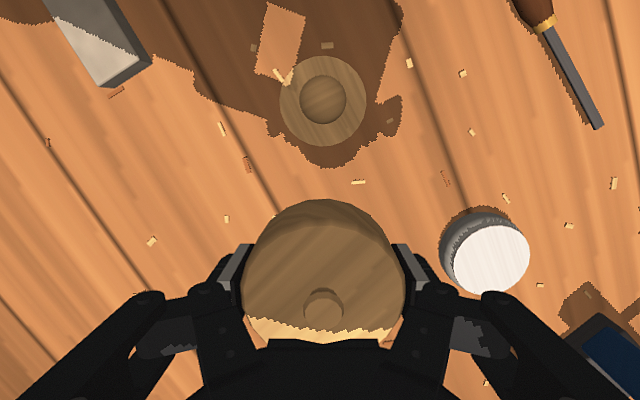

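View pics/w6c.png

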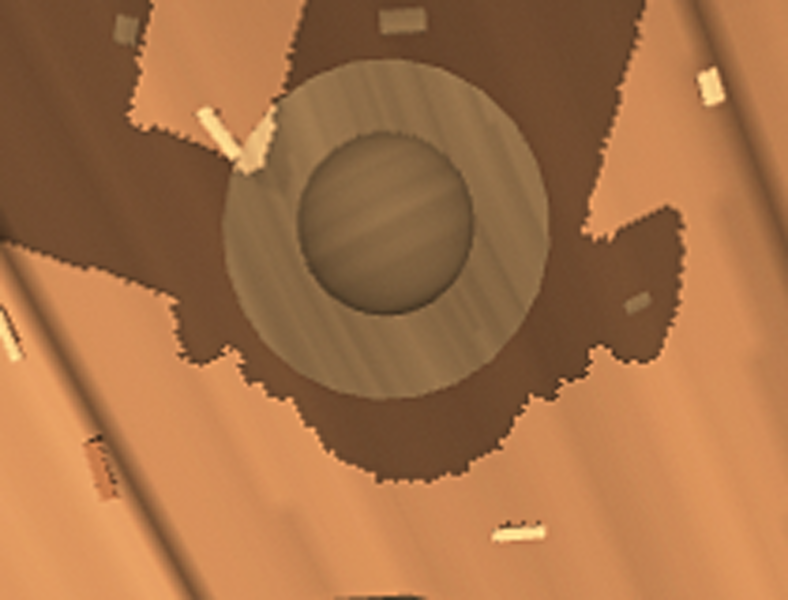

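Run:
```python
from h import *
s=env.observe();print(s['position'])
for st in (s,{'tool_rot':yawR(64.06),'position':np.array(getc()[:3])}):
  for uv,z in [((323,99.6),.072),((322.7,100.9),.004)]:
    p=onz('wrist',uv,z,st);print(p, 'tool',(yawR(64.06).T@(p-st['position'])))
S=save('scene','s6.png');T=save('top','t6.png')
cv2.imwrite('pics/t6c.png',cv2.resize(T[140:210,350:430,::-1],(640,560),interpolation=cv2.INTER_CUBIC))
cv2.imwrite('pics/s6c.png',cv2.resize(S[235:300,290:360,::-1],(640,594),interpolation=cv2.INTER_CUBIC))
```

```text
[ 0.49288096 -0.26214961  0.17000836]
[ 0.52853406 -0.18977339  0.072     ] tool [0.08068023 0.00040163 0.09800836]
[ 0.52891135 -0.1884237   0.004     ] tool [8.20589842e-02 1.50523292e-04 1.66008356e-01]
[ 0.5288832  -0.19099612  0.072     ] tool [0.08064928 0.00060626 0.097875  ]
[ 0.52929696 -0.1896818   0.004     ] tool [0.08201218 0.00040341 0.165875  ]
```

View pics/t6c.png

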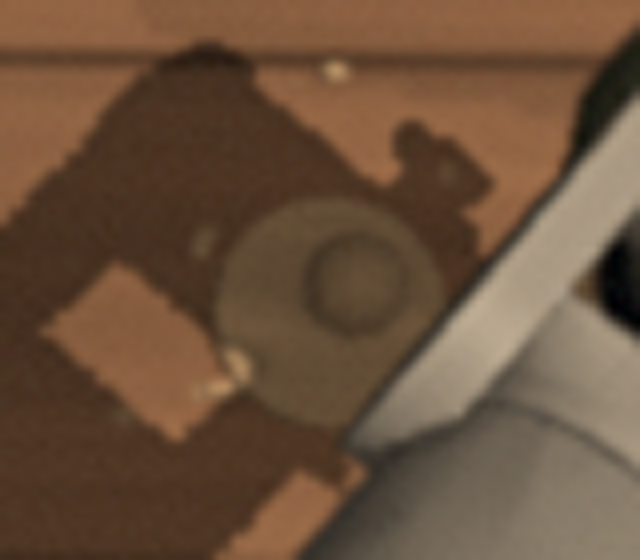

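View pics/s6c.png

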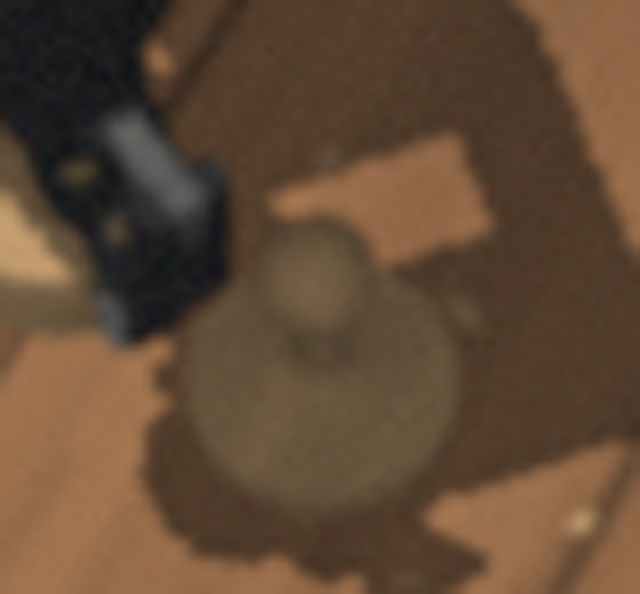

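Run:
```python
from h import *
plan(.5,-.19,.17,64.06-70.2)
setc(getc())
```

```text
delta [ 0.0919 -0.0344 -0.0002] az 0.39 rows 10.0
```

Request:
jog_arm(deltas=[0.09,-0.034,0,0,0,0.39,1,0.09,-0.034,0,0,0,0.39,1,0.09,-0.034,0,0,0,0.39,1,0.09,-0.034,0,0,0,0.39,1,0.09,-0.034,0,0,0,0.39,1,0.09,-0.034,0,0,0,0.39,1,0.09,-0.034,0,0,0,0.39,1,0.09,-0.034,0,0,0,0.39,1,0.09,-0.034,0,0,0,0.39,1,0.09,-0.034,0,0,0,0.39,1,0.09,-0.034,0,0,0,0.39,1,0.09,-0.034,0,0,0,0.39,1])

```text
time_s: 12.02
position: [0.4993, -0.1912, 0.1703]
tool_rot: [[0.995, -0.103, 0.0], [-0.103, -0.995, -0.0], [0.0, 0.0, -1.0]]
ft_force: [0.6, 0.5, -0.9]
grip_width: 0.0668
```

Run:
```python
from h import *
did(.09,-.034,0,.39)
plan(.5096,-.1134,.17,-76.3)
```

```text
cmd [ 0.4997 -0.1914  0.1699 -6.14  ]
meas [ 0.4993 -0.1912  0.1703] F [ 0.64  0.49 -0.9 ] T [-0.016  0.032 -0.039] w 0.0668 t 12.02 q [-33.7  23.3  82.6   0.   74.   62.3]
delta [ 0.0021 -0.1048 -0.0002] az 0.3898 rows 10.0
```

Request:
jog_arm(deltas=[0.002,-0.105,0,0,0,0.39,1,0.002,-0.105,0,0,0,0.39,1,0.002,-0.105,0,0,0,0.39,1,0.002,-0.105,0,0,0,0.39,1,0.002,-0.105,0,0,0,0.39,1,0.002,-0.105,0,0,0,0.39,1,0.002,-0.105,0,0,0,0.39,1,0.002,-0.105,0,0,0,0.39,1,0.002,-0.105,0,0,0,0.39,1,0.002,-0.105,0,0,0,0.39,1,0.002,-0.105,0,0,0,0.39,1,0.002,-0.105,0,0,0,0.39,1])

```text
time_s: 13.02
position: [0.5092, -0.1134, 0.1702]
tool_rot: [[0.242, -0.97, 0.0], [-0.97, -0.242, -0.0], [0.0, -0.0, -1.0]]
ft_force: [-0.5, 0.2, -1.6]
grip_width: 0.0667
```

Run:
```python
from h import *
did(.002,-.105,0,.39)
s=env.observe();im=save('wrist','w7.png')[:,:,::-1]
cv2.imwrite('pics/w7c.png',cv2.resize(im[40:200,220:430],(840,640),interpolation=cv2.INTER_CUBIC)[:600,:800])
cv2.imwrite('pics/w7d.png',cv2.resize(im[200:350,230:420],(760,600),interpolation=cv2.INTER_CUBIC))
print(np.round(s['tool_rot'],4))
```

```text
cmd [  0.5096  -0.1133   0.1699 -76.34  ]
meas [ 0.5092 -0.1134  0.1702] F [-0.47  0.18 -1.64] T [-0.016 -0.018  0.029] w 0.0667 t 13.02 q [-25.6  22.1  84.7  -0.   73.2 140.4]
[[ 2.419e-01 -9.703e-01  1.000e-04]
 [-9.703e-01 -2.419e-01 -1.000e-04]
 [ 1.000e-04 -1.000e-04 -1.000e+00]]
```

View pics/w7c.png

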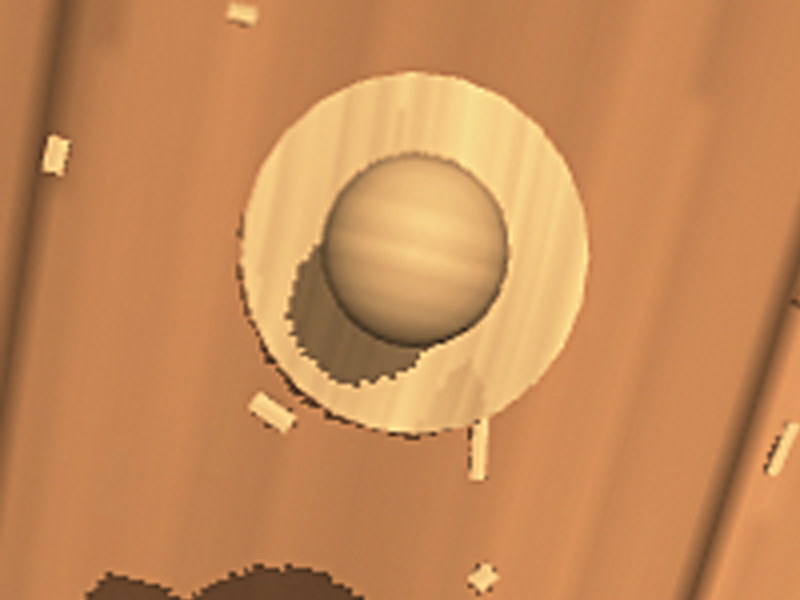

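View pics/w7d.png

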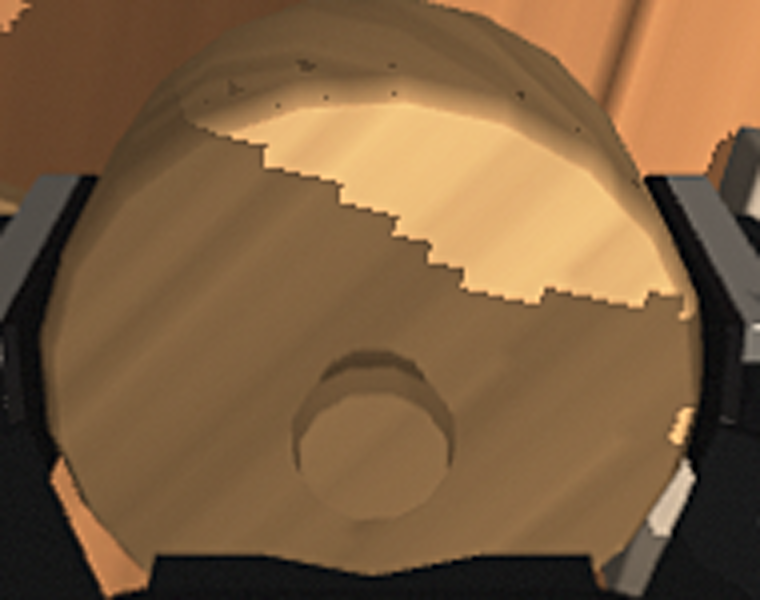

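Run:
```python
from h import *
S={'tool_rot':np.eye(3),'position':np.zeros(3)}
views=[((.4930,-.2630),64.06,(323,99.6),(322.7,100.9),.1699),((.5095,-.1133),-76.34,(324.1,102.25),(323.75,103.1),.1700)]
B={}
for k,z in ((2,.072),(3,.006)):
  A=[];b=[]
  for v in views:
    R=yawR(v[1])[:2,:2]; p=onz('wrist',v[k],v[4]-z,S)[:2]
    # world = TCP+R(p-b)
    A.append(np.hstack([np.eye(2),R]));b.append(np.array(v[0])+R@p)
  x=np.linalg.solve(np.vstack(A),np.hstack(b));print('world',x[:2],'bias',x[2:])
for uv in [(323.5,314),(323.6,308-0+0)]: print(uv)
```

```text
world [ 0.52786101 -0.19004438] bias [-0.00021725  0.00048588]
world [ 0.52777114 -0.18997296] bias [0.00095014 0.00032468]
(323.5, 314)
(323.6, 308)
```

Run:
```python
from h import *
S={'tool_rot':np.eye(3),'position':np.zeros(3)}
b=np.array([-.0002,.0005])
for P in ((.5594,.2001,.201),(.558,.2008,.2014)):
  p=onz('wrist',(329.8,197.2),P[2]-.1,S);w=np.array(P[:2])+yawR(190)[:2,:2]@(p[:2]-b)
  p2=onz('wrist',(329.7,192.5),P[2]-.091,S);w2=np.array(P[:2])+yawR(190)[:2,:2]@(p2[:2]-b)
  print(p,w,w2, 'lid in grip tool', yawR(190.06)[:2,:2].T@(w-[.555,.206]))
# button and disc in both held pics
print(onz('wrist',(323.5,200+456/4),-.0483,S))
import cv2
s=env.observe();print(s['position'],getc())
```

```text
[0.00190443 0.00571819 0.101     ] [0.55642142 0.20487349] [0.55472908 0.20467632] lid in grip tool [-0.00120278 -0.00135748]
[0.0017899 0.0057278 0.1014   ] [0.55513253 0.20560284] [0.55343357 0.20540432] lid in grip tool [-6.11145010e-05 -4.14206317e-04]
[-8.30098767e-04  9.65170058e-05 -4.83000000e-02]
[ 0.50920152 -0.11340237  0.17021584] [0.5095695489389966, -0.11326317870570515, 0.16987500000000003, -76.34]
```

Run:
```python
from h import *
plan(.5279,-.1906,.14,-76.34);plan(.5279,-.1906,.06,-76.34)
```

```text
delta [0.106  0.0006 0.0398] az -0.0 rows 3.0
delta [0.106  0.0006 0.1465] az -0.0 rows 4.0
```

Request:
jog_arm(deltas=[0.05,0.0006,0,0,0,0,1,0.09,0.0006,0,0,0,0,1,0.106,0.0006,0,0,0,0,1,0.106,0.0006,0,0,0,0,1,0.106,0.0006,0.03,0,0,0,1,0.106,0.0006,0.06,0,0,0,1,0.106,0.0006,0.09,0,0,0,1,0.106,0.0006,0.12,0,0,0,1,0.106,0.0006,0.135,0,0,0,1,0.106,0.0006,0.146,0,0,0,1,0.106,0.0006,0.146,0,0,0,1,0.106,0.0006,0.146,0,0,0,1])

```text
time_s: 14.07
position: [0.5277, -0.1904, 0.0611]
tool_rot: [[0.237, -0.971, 0.0], [-0.971, -0.237, -0.0], [0.0, -0.0, -1.0]]
ft_force: [0.2, 0.1, -0.2]
grip_width: 0.0666
```

Run:
```python
from h import *
did(.106,.0006,.146,0)
```

```text
cmd [ 5.279e-01 -1.906e-01  6.040e-02 -7.634e+01]
meas [ 0.5277 -0.1904  0.0611] F [ 0.23  0.12 -0.19] T [0.003 0.003 0.079] w 0.0666 t 14.07 q [-31.9  33.1  86.3   0.   60.7 134.3]
```

Request:
jog_arm(deltas=[0,0,0.003,0,0,0,1,0,0,0.005,0,0,0,1,0,0,0.005,0,0,0,1,0,0,0.005,0,0,0,1])

```text
time_s: 14.4
position: [0.5277, -0.191, 0.0573]
tool_rot: [[0.236, -0.972, 0.001], [-0.972, -0.236, -0.0], [0.0, -0.0, -1.0]]
ft_force: [-0.6, -0.4, 0.5]
grip_width: 0.0667
```

Run:
```python
from h import *
did(0,0,.005,0)
```

```text
cmd [ 5.279e-01 -1.906e-01  5.660e-02 -7.634e+01]
meas [ 0.5277 -0.191   0.0573] F [-0.64 -0.35  0.5 ] T [ 0.01  -0.01   0.021] w 0.0667 t 14.4 q [-32.   33.4  86.5  -0.   60.1 134.4]
```

Request:
jog_arm(deltas=[0,0,0.001,0,0,0,1,0,0,0.002,0,0,0,1,0,0,0.002,0,0,0,1,0,0,0.002,0,0,0,1])

```text
time_s: 14.73
position: [0.5276, -0.191, 0.0556]
tool_rot: [[0.236, -0.972, 0.0], [-0.972, -0.236, -0.0], [0.0, -0.0, -1.0]]
ft_force: [-0.0, -0.1, 0.9]
grip_width: 0.0664
```

Run:
```python
from h import *
did(0,0,.002,0)
```

```text
cmd [ 5.279e-01 -1.906e-01  5.510e-02 -7.634e+01]
meas [ 0.5276 -0.191   0.0556] F [-0.02 -0.12  0.95] T [-0.007  0.022 -0.007] w 0.0664 t 14.73 q [-32.   33.5  86.5  -0.   59.9 134.4]
```

Request:
jog_arm(deltas=[0,0,0.001,0,0,0,1,0,0,0.001,0,0,0,1,0,0,0.001,0,0,0,1])

```text
time_s: 14.98
position: [0.5277, -0.191, 0.0554]
tool_rot: [[0.236, -0.972, 0.001], [-0.972, -0.236, -0.001], [0.001, -0.001, -1.0]]
ft_force: [-1.3, 0.5, 6.3]
grip_width: 0.0669
```

Run:
```python
from h import *
did(0,0,.001,0)
```

```text
cmd [ 5.279e-01 -1.906e-01  5.440e-02 -7.634e+01]
meas [ 0.5277 -0.191   0.0554] F [-1.33  0.53  6.3 ] T [ 0.201  0.25  -0.014] w 0.0669 t 14.98 q [-32.   33.5  86.6  -0.   59.9 134.4]
```

Contact came at the expected height. I'll ease off and open the jaws by only a few mm, so the fingers still guard the lid, then look.

Request:
jog_arm(deltas=[0,0,-0.001,0,0,0,1,0,0,-0.001,0,0,0,1,0,0,-0.001,0,0,0,-0.65,0,0,-0.001,0,0,0,-0.7,0,0,-0.001,0,0,0,-0.72,0,0,-0.001,0,0,0,-0.72,0,0,-0.001,0,0,0,-0.72,0,0,-0.001,0,0,0,-0.72,0,0,-0.001,0,0,0,-0.72,0,0,-0.001,0,0,0,-0.72])

```text
time_s: 15.82
position: [0.5275, -0.1909, 0.0555]
tool_rot: [[0.236, -0.972, 0.0], [-0.972, -0.236, -0.0], [0.0, -0.0, -1.0]]
ft_force: [-0.2, -1.0, 0.5]
grip_width: 0.0731
```

Run:
```python
from h import *
did(0,0,-.001,0)
im=save('wrist','w8.png');s=save('scene','s8.png')
cv2.imwrite('pics/s8c.png',cv2.resize(s[220:300,270:380,::-1],(800,582),interpolation=cv2.INTER_CUBIC))
```

```text
cmd [ 5.279e-01 -1.906e-01  5.510e-02 -7.634e+01]
meas [ 0.5275 -0.1909  0.0555] F [-0.17 -0.98  0.52] T [-0.018  0.004 -0.013] w 0.0731 t 15.82 q [-32.   33.5  86.6  -0.   59.9 134.4]
```

View pics/w8.png

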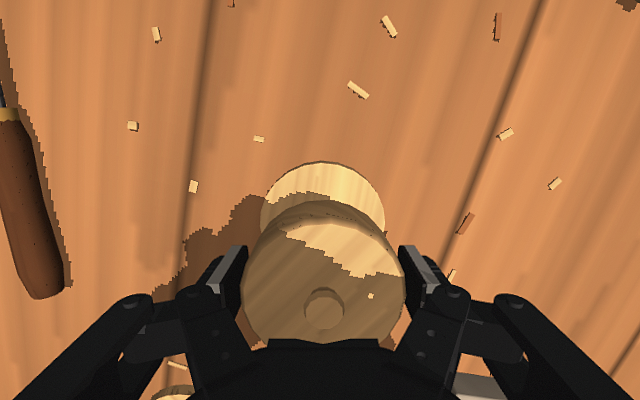

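View pics/s8c.png

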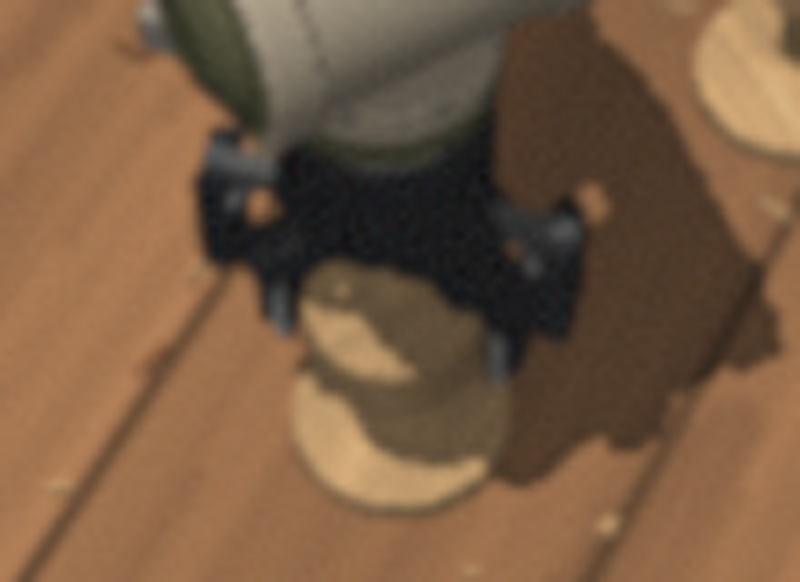

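Run:
```python
import cv2
im=cv2.imread('pics/w8.png');cv2.imwrite('pics/w8d.png',cv2.resize(im[200:350,230:420],(760,600),interpolation=cv2.INTER_CUBIC))
```

```text
(no output)
```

View pics/w8d.png

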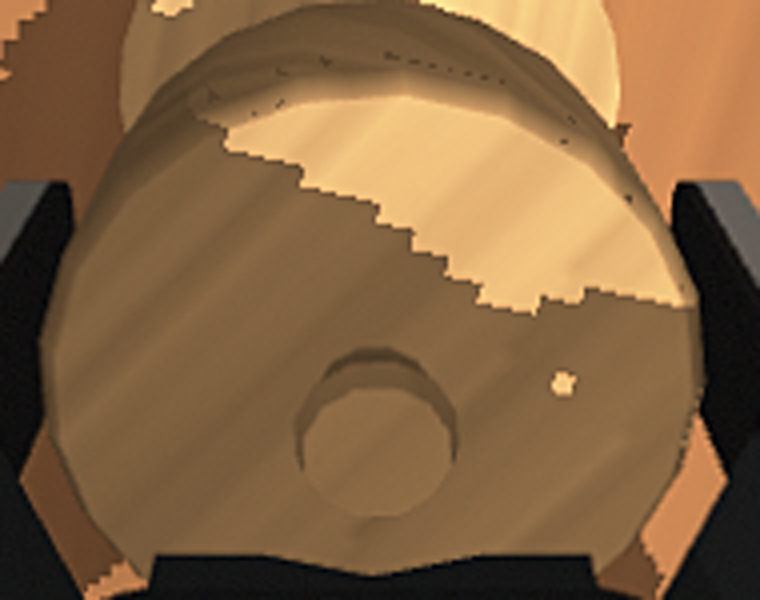

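Run:
```python
from h import *
from scipy.optimize import least_squares
S={'tool_rot':np.eye(3),'position':np.zeros(3)}
# features in tool frame (x fwd, z down): rim z=-.0103, ceiling pivot z=-.0343
F=[(.0325,-.0393),(.034,-.0103),(0,-.0483)]
def f(th,dx,dz):
  o=[]
  for x,z in F:
    x0,z0=x,z+.0343
    c,s=np.cos(th),np.sin(th)
    X=np.array([c*x0-s*z0+dx,0,s*x0+c*z0-.0343+dz]) # th>0: front down
    o.append(proj('wrist',X,S)[1])
  return np.array(o)
b=f(0,0,0);print('model held',b)
m=np.array([-1.5,1.25,-1.0])
r=least_squares(lambda p:f(p[0],p[1],0)-b-m,[0,0],x_scale=[.01,.001]);print(np.degrees(r.x[0]),r.x[1],r.fun)
```

```text
model held [222.07380523 196.71516167 312.12528598]
2.123572625362809 -4.907042130645309e-05 [ 0.06763109  0.0043717  -0.07900148]
```

The lid balances freely. I measure about 2° of tilt, front down, with clear gaps at both pads. I'll open fully, then retreat straight up.

Request:
jog_arm(deltas=[0,0,0,0,0,0,-0.85,0,0,0,0,0,0,-1,0,0,0,0,0,0,-1,0,0,0,0,0,0,-1,0,0,-0.01,0,0,0,-1,0,0,-0.025,0,0,0,-1,0,0,-0.045,0,0,0,-1,0,0,-0.07,0,0,0,-1,0,0,-0.1,0,0,0,-1,0,0,-0.14,0,0,0,-1,0,0,-0.18,0,0,0,-1,0,0,-0.18,0,0,0,-1])

```text
time_s: 16.92
position: [0.5293, -0.1919, 0.1968]
tool_rot: [[0.236, -0.972, 0.009], [-0.972, -0.236, -0.006], [0.008, -0.007, -1.0]]
ft_force: [0.4, -0.1, 0.7]
grip_width: 0.0855
```

Run:
```python
from h import *
did(0,0,-.18,0)
im=save('wrist','w9.png');s=save('scene','s9.png')
cv2.imwrite('pics/s9c.png',cv2.resize(s[220:300,270:380,::-1],(800,582),interpolation=cv2.INTER_CUBIC))
plan(.38,-.05,.22,-76.34)
```

```text
cmd [  0.5279  -0.1906   0.1901 -76.34  ]
meas [ 0.5293 -0.1919  0.1968] F [ 0.41 -0.13  0.68] T [0.023 0.033 0.004] w 0.0855 t 16.92 q [-32.   24.4  76.1   0.   78.9 134.4]
delta [-0.2288  0.1474 -0.0398] az -0.0 rows 5.0
```

View pics/w9.png

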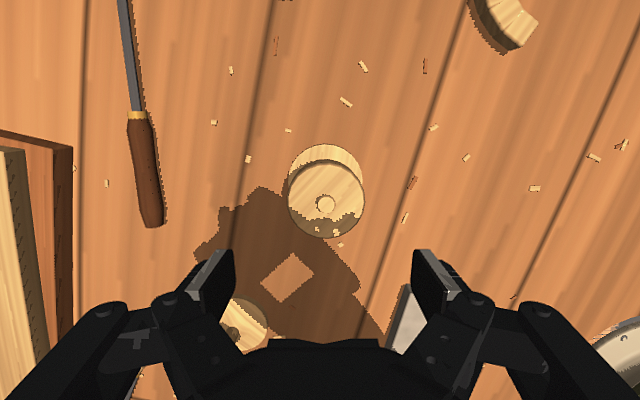

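View pics/s9c.png

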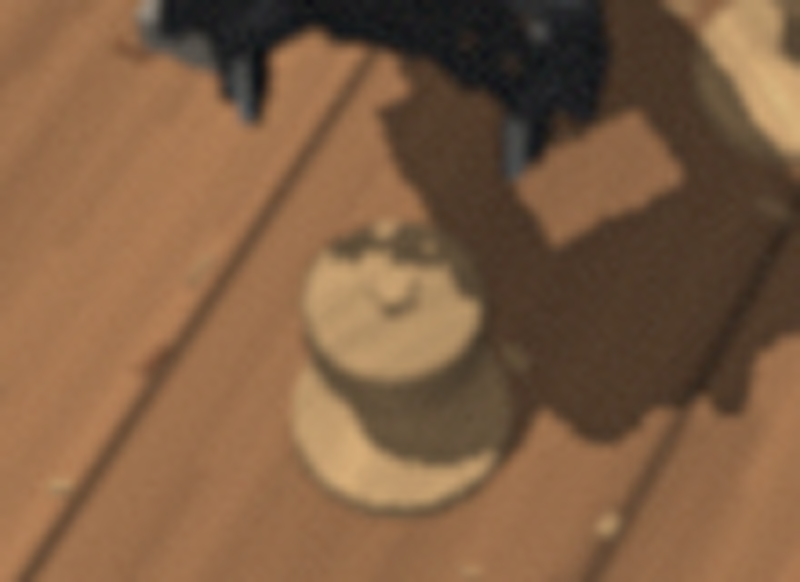

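The lid rests level on the ball: top face centre is about (326,197) in the wrist view, and the button is centred. I'll wait a second and check it is still.

Request:
jog_arm(deltas=[0,0,-0.03,0,0,0,-1,0,0,-0.03,0,0,0,-1,0,0,-0.03,0,0,0,-1,0,0,-0.03,0,0,0,-1,0,0,-0.03,0,0,0,-1,0,0,-0.03,0,0,0,-1,0,0,-0.03,0,0,0,-1,0,0,-0.03,0,0,0,-1,0,0,-0.03,0,0,0,-1,0,0,-0.03,0,0,0,-1,0,0,-0.03,0,0,0,-1,0,0,-0.03,0,0,0,-1])

```text
time_s: 18.02
position: [0.5275, -0.1909, 0.213]
tool_rot: [[0.236, -0.972, 0.0], [-0.972, -0.236, 0.0], [0.0, -0.0, -1.0]]
ft_force: [0.2, 0.4, -0.4]
grip_width: 0.0853
```

Run:
```python
from h import *
a=cv2.imread('pics/s9.png').astype(int);b=save('scene','s10.png')[:,:,::-1].astype(int)
print(np.abs(a-b)[246:290,308:342].mean())
did(0,0,-.03,0);im=save('wrist','w10.png')
cv2.imwrite('pics/w10c.png',cv2.resize(im[130:250,260:400,::-1],(700,600),interpolation=cv2.INTER_CUBIC))
cv2.imwrite('pics/s10c.png',cv2.resize(b[220:300,270:380].astype(np.uint8),(800,582),interpolation=cv2.INTER_CUBIC))
```

```text
3.4574420677361855
cmd [  0.5279  -0.1906   0.2126 -76.34  ]
meas [ 0.5275 -0.1909  0.213 ] F [-0.72  0.65 -0.2 ] T [-0.02   0.    -0.084] w 0.0856 t 18.07 q [-32.   23.7  74.4  -0.   81.9 134.4]
```

View pics/s10c.png

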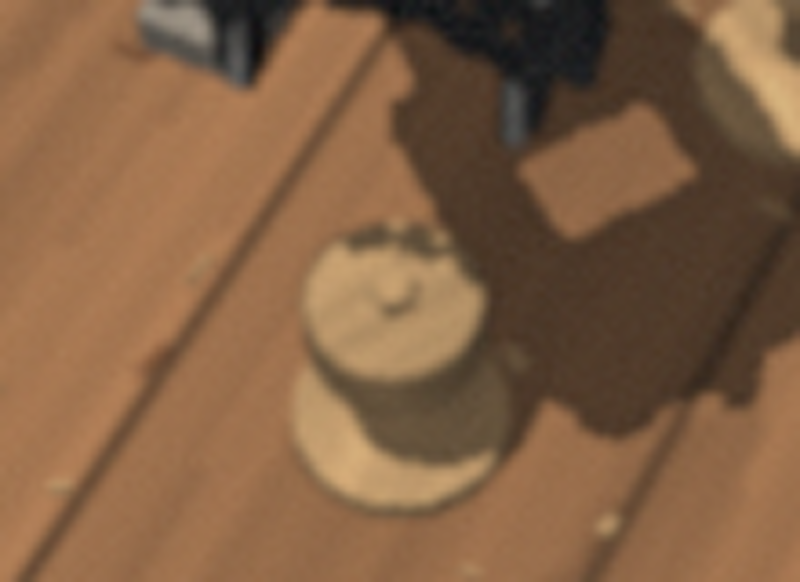

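View pics/w10c.png

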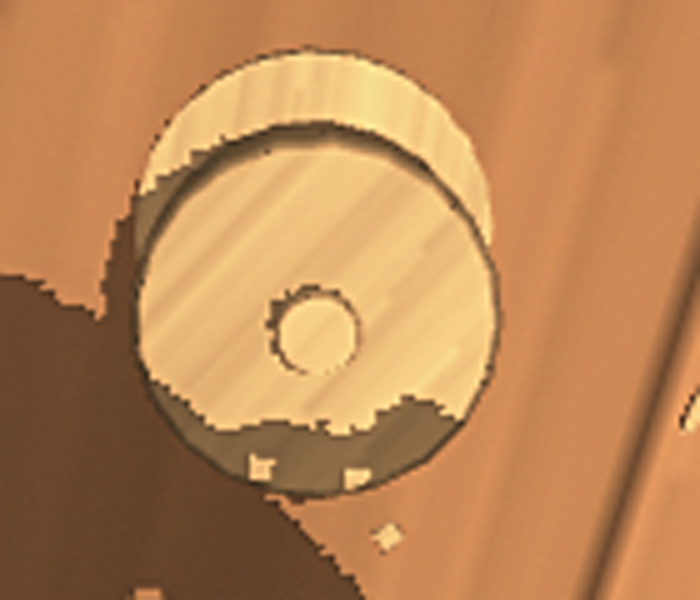

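The lid stays put: its outline in the scene crop is unchanged over about 1 s. Handing in.

```bash
python3 -c "
from rig import close_job
print(close_job())"
```

```text
the job is handed in; nothing more can be done
None
```

The lid is off the box and balanced, open side down, on the ball-topped stand. I handed the job in at about 18 s, with the gripper open and clear above it.

**Unlocking:** I turned the lid in 18° steps with light lifts. It stayed locked through seven tries, with at most about 10 N of pull. It came free after 126° of turning and lifted off after a 1 mm sideways correction for a 5 N side force.

**Placing:** I located the ball from two wrist views 140° apart. Contact came at the height I expected, and I opened the jaws only partway at first.

**Last checks:**
- **Tilt:** The lid tilted about 2° once released. I left it rather than risk a regrasp.
- **Stillness:** The lid's outline and button were unchanged in scene pictures taken about 1 s apart. The tool read no contact force.
- **Disagreements:** The top and wrist cameras differed by about 2 mm on the lid and ball positions. I went by the two-yaw wrist fix, so the lid's centring in the grip was known only to about 1 mm, which could account for the tilt.

The arm was never commanded near the tools and other pieces, though I did not check each one's position at the end.

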